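# Open the lamp terminal box: snap tab, then cover

### The job

Open the grey terminal box for inspection by pressing and pushing only, lifting nothing: with the fingertips press the red snap tab fully in, then push the released yellow cover along its track off its seat, all the way to the end stop over the parking deck, so that the brass terminals lie open. Leave the cover lying flat in the track, leave the things standing around undisturbed, and finish clear of everything.

Things in the scene. Friction and masses are not known exactly. Their poses are not given: they have to be found in the camera images.
- terminal_box: Grey terminal box, fixed, 208 mm long (x -110 to 98; cable gland stub to -128), 83 wide, at most 56 high. Origin on the bench; +x is the way the cover slides off. All in mm: seat with terminals at x -104 to -12, parking deck (top 40 high) at x -12 to 92. Rails 44 high and side walls 50 high, 73 apart, line the whole track; lips 62 apart, 56 high, hold the cover down on the seat.
- end_stop (a point): Middle of the inner face of the end stop, at x 92 of the box, 47 mm above the bench, where the cover's front edge ends up. A hood 52 to 56 mm high reaches 9 mm back from it; the edge slips under.
- snap_tab (a joint): Travel of the red snap tab, pressed straight down, m: 0 out, 0.0125 fully in (top level with the parking deck). About 3 N moves it; it stays where it is left. Starts between 0 and 0.002; blocks the cover until pressed to about 0.010.
- tab_press (a point): Pressing point on the flat top of the red snap tab, at x 18, y 0 of the box, 53 mm above the bench when fully out. The tab is 48 mm long (x -11 to 37 of the box), 44 mm wide (y -22 to 22). The seated cover's front edge is 31 mm toward -x from here. Moves with the tab.
- cover: Loose yellow cover, about 0.15 kg, plate 90 (x) by 70 (y) by 6 mm, sliding on the rails. Origin at the centre of its underside, 44 mm above the bench; axes as the box's (+x: the way off). Starts at x -58 of the box, meets the end stop at x 47. A push ledge 50 mm wide, 16.5 mm above the plate, stands across it: upright on its -x side (face at x 12), sloping down toward +x.
- push_face (a point): Middle of the upright face of the cover's push ledge: 12 mm toward +x from the cover's centre, 14 mm above its underside, so 58 mm above the bench. The face looks to the cover's -x; push it toward +x. The plate behind it is flat for 57 mm, its top 50 mm above the bench.
- specimen_green: small round green specimen mount, 30 mm across, 13 mm high, standing beside the box; bystander, origin at the centre of its underside
- brass_weight: brass weight, 19 mm across, 33 mm high, standing beside the box; bystander, origin at the centre of its underside
- screwdriver: orange-handled screwdriver, 135 mm long, lying at the left; bystander, origin at the centre of its underside
- alcohol_bottle: clear dropper bottle with black cap, 38 mm across, 110 mm high; bystander, origin at the centre of its underside
- objective_can: white can with black lid, 43 mm across, 62 mm high; bystander, origin at the centre of its underside
- mouse: black computer mouse, 114x59x44 mm, on a pad behind the box; bystander, origin at the centre of its underside
There are look-alikes about, which are no part of the job. There is more than one size of the cover; the job needs the smaller.

How it is judged:
By the outcome, as a careful person would: the job done as asked, in the order asked, and still so for the second after the job is handed in, with the robot touching nothing.
It also fails if it takes over 38 s, if anything falls off the work surface, if the arm or the gripper's body presses on something with over 40 N, if the wrist force passes 120 N, or if a joint passes its speed limit or range.

### The arm

A 6-joint arm with a two-finger parallel gripper is mounted at the origin on a cart in front of the work surface, level with it; the furniture and walls round the work are solid. World frame = base frame: x ahead of the robot, y to its left, z up, the work surface at z = 0. Lengths are in m, angles in rad, forces in N, time in s.
With the tool pointing down it reaches from about 0.3 to 1 m from the base axis. Payload 5.1 kg.
Tool frame: the origin (TCP) lies between the finger pads; the fingertips stand 14 mm ahead of it and the grasp point (between the pads) lies 5 mm behind it; z points along the fingers, y is the line along which they close (so a half turn about z gives the same grasp; the last joint's range is limited). The gripper opens to 95 mm and grips with 3 to 60 N. Pads are 20 mm wide; open, the fingers measure 119 mm over their backs; the gripper's body (75 mm by 180 mm) begins 59 mm behind the grasp point.
Start: joints at [-1.352, 0.124, 1.65, -0, 1.367, -0.083], TCP at [0.193, -0.621, 0.229] pointing down, gripper open.
Joint ranges: [-2.61, 2.61], [-1.02, 2.33], [0.03, 2.71], [-1.35, 4.49], [0.32, 2.68], [-2.91, 2.91]. Speed limits (rad/s): [2.57, 2.57, 3.14, 3.14, 3.14, 3.14].

### API

Orientations are given as a rotation vector (axis times angle).
In Python, from bench import * gives the robot as it stands.
- The arm moves only by the tool servo_tool, never from a script. Its argument "rows" is text: rows parted by semicolons, each of 7 numbers parted by spaces: the shift along the tool's x, y, z in m, then the turn, a rotation vector about the tool's x, y, z in rad, then the opening, from 0 (shut) to 1 (fully open). In form: x y z wx wy wz jaw; .... A call has 1 to 8 rows; each row is the pose to reach, as a shift and turn from the pose commanded when the call began, along the tool's axes at that moment; what a row does not reach only later rows make up. A row lasts 1/12 s, in which the tool goes at most 41.7 mm and 7.16 degrees, less where a joint would pass 70% of its speed; a pose out of reach is approached as far as the arm can. A call with a gripper value outside its range is refused whole. The fingers move at their own pace and stop on an object; the grip force is fixed at half the most. Time passes only in rows, so rows that repeat a pose let the fingers close. It gives the time, the measured TCP pose, the force, the opening and the grip force at its end, in the units of the state.
- observe(): the state, without advancing time (a new reading comes with each control period).
- grab_frame(name): name is "scene" or "side" or "wrist"; returns a dict with "pixels" (480x640x3 uint8, red, green, blue), "fovy" (degrees; the focal length in pixels is half the picture's height over the tangent of half this angle, whatever the lens; pixels are square), "cx", "cy" (the principal point, pixels), "view" (4x4, takes a point from world to camera coordinates). Camera axes: x right, y up, looking along -z (the intrinsics and any distortion apply to the point x, -y, -z); pixel columns grow to the right and rows downward; lengths in m; the calibration is good to about 2 mm. The wrist camera is an equidistant fisheye: a pixel r from the principal point sees the ray r / f radians off the axis. A picture is of the moment at which its call begins. There is no depth.
- close_job(): hands the job in; it is judged then, once.
The state is a dict: "t": time; "q": joint angles; "dq": joint speeds; "effort": joint torques, N m; "eef_pos": TCP position; "tool_rot": TCP orientation; "ft_force": force on the tool from outside, world axes, zero at the start; "torque": the same for the moment, N m; "width": finger opening in m; "grasp_force": force on a finger pad.
Only numpy, scipy, OpenCV 4.12 (cv2) and the standard library are available. Lean on these libraries where they do the work, as an engineer would, in place of code of your own. Each camera call takes 0.05 s, during which the arm holds its last target. There are 200 camera calls.

## Working session

There is one attempt and no reset: what is moved stays moved. The work goes in short steps, Python scripts to look and compute and a tool call to move; the robot and the scene stay as the last step left them, time stands still between calls to the robot, and variables do not carry over. Pictures are saved under pics/ and viewed, at most 10 in all, crops included, and the job is handed in when it is done.

Besides the shell and the picture viewer there is one more tool, called after "Call:" as name(argument=value, ...), one argument or row to a line, values as JSON. servo_tool: Moves the arm, as the interface text tells. Its arguments: {"type":"object","properties":{"rows":{"type":"string"}},"required":["rows"]}

```bash
mkdir -p pics
cat > h.py <<'E'
from bench import *
import numpy as np, cv2
from scipy.spatial.transform import Rotation as R
def snap(n,fn):
    f=grab_frame(n); cv2.imwrite('pics/'+fn+'.png',f['pixels'][:,:,::-1]); np.savez('pics/'+fn+'.npz',**f); return f
def load(fn): return dict(np.load('pics/'+fn+'.npz'))
def ray(f,u,v):
    F=240/np.tan(np.radians(f['fovy'])/2); V=f['view']
    d=np.array([(u-f['cx'])/F,-(v-f['cy'])/F,-1.]); return -V[:3,:3].T@V[:3,3], V[:3,:3].T@d
def onz(f,u,v,z):
    o,d=ray(f,u,v); return o+d*(z-o[2])/d[2]
def proj(f,p):
    F=240/np.tan(np.radians(f['fovy'])/2); c=f['view'][:3,:3]@np.array(p)+f['view'][:3,3]
    return f['cx']+F*c[0]/-c[2], f['cy']-F*c[1]/-c[2]
E
python3 -c "
from h import *
a=snap('scene','s0');b=snap('side','d0')
for f in(a,b): print(f['fovy'],f['cx'],f['cy'],[k for k in f],ray(f,320,240))
print(observe()['tool_rot'])"
```

```text
51.44561529396327 322.91065774610723 233.14567314486575 ['pixels', 'fovy', 'cx', 'cy', 'view'] (array([-0.08547715,  0.5715335 ,  1.01539155]), array([ 0.52567684, -0.42070665, -0.73952229]))
44.19862499642856 315.2204252912655 239.52275580794023 ['pixels', 'fovy', 'cx', 'cy', 'view'] (array([ 0.30086416, -1.45616897,  0.87000949]), array([ 0.19020773,  0.8636463 , -0.46690698]))
[-3.10406011e+00 -4.71980574e-01  2.07776238e-04]
```

View pics/s0.png

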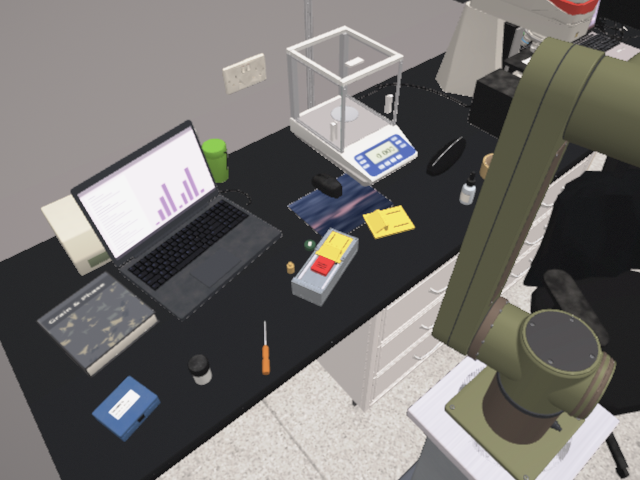

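View pics/d0.png

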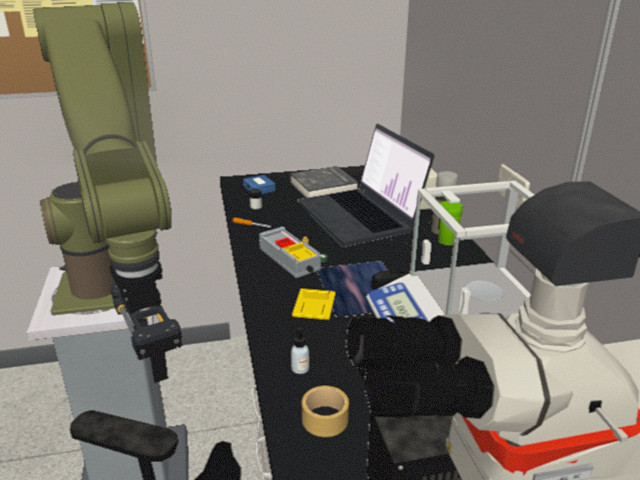

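The box is at scene (325,266) and side (290,252). There are two yellow plates. The one in the box, at scene (335,247), is the smaller and is seated on the track, so it fits the job. The one lying loose on the bench, at scene (388,221), is the larger look-alike. I'll confirm in a crop.

```bash
python3 -c "
from h import *
a=cv2.imread('pics/s0.png')[215:315,280:420];b=cv2.imread('pics/d0.png')[215:290,245:345]
a=cv2.resize(a,None,fx=5.5,fy=5.5,interpolation=2);cv2.imwrite('pics/c0.png',a)
b=cv2.resize(b,None,fx=7,fy=7,interpolation=2);cv2.imwrite('pics/c1.png',b)"
```

```text
(no output)
```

View pics/c0.png

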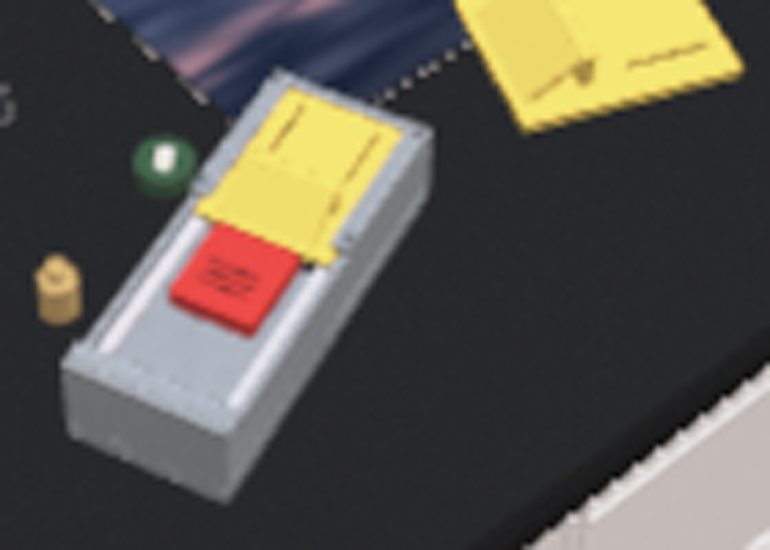

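View pics/c1.png

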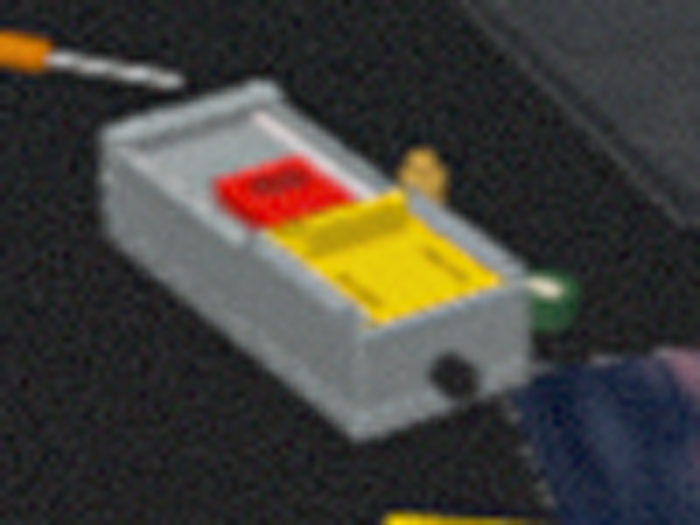

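The crops confirm it: the seated cover has its ledge beside the red tab at scene crop (237,275) and side crop (285,190). The end stop is at the left and front, scene crop (150,395). Next I'll fit the box pose to its corners in both views.

```bash
python3 -c "
from h import *
from scipy.optimize import least_squares
a,b=load('s0'),load('d0')
S=[(98,-41.5,56,62,364),(98,41.5,56,237,428),(98,41.5,0,224,502),(98,-41.5,0,70,435),(-110,41.5,56,432,132),(-110,-41.5,56,280,70),(37,-22,52,170,292),(37,22,52,252,325)]
D=[(98,41.5,56,102,130),(98,-41.5,56,275,85),(-110,41.5,56,360,325),(-110,41.5,0,358,438),(-110,-41.5,56,528,275),(-110,-41.5,0,530,380)]
P=[(a,p[:3],280+p[3]/5.5,215+p[4]/5.5) for p in S]+[(b,p[:3],245+p[3]/7,215+p[4]/7) for p in D]
def w(x,p): c,s=np.cos(x[2]),np.sin(x[2]); p=np.array(p)/1e3; return [x[0]+c*p[0]-s*p[1],x[1]+s*p[0]+c*p[1],p[2]]
def r(x): return np.concatenate([np.subtract(proj(f,w(x,p)),(u,v)) for f,p,u,v in P])
s=least_squares(r,[.5,0,1.6],loss='soft_l1');print(s.x,r(s.x).reshape(-1,2).round(1).tolist())
for n,p in dict(tab=(18,0,53),push=(-46,0,58),stop=(92,0,47)).items(): print(n,w(s.x,p))
o=observe();print(o['eef_pos'],R.from_rotvec(o['tool_rot']).as_matrix().round(4).tolist())
"
```

```text
[0.53744926 0.05734276 1.95647953] [[-0.1, -0.6], [-1.8, 0.7], [0.8, 0.9], [-0.3, 0.2], [0.4, -2.6], [-0.1, -1.9], [-0.4, -0.9], [0.3, -0.4], [-0.6, -0.6], [-1.8, -1.1], [-0.5, -0.0], [0.1, 1.2], [0.3, -1.1], [-0.1, 0.9]]
tab [np.float64(0.5306777968455367), np.float64(0.07402051406666123), np.float64(0.053)]
push [np.float64(0.5547541000449216), np.float64(0.01472184945900512), np.float64(0.058)]
stop [np.float64(0.5028395712712479), np.float64(0.1425845950192636), np.float64(0.047)]
[ 0.19305564 -0.62009575  0.22751748] [[0.9548, 0.2972, -0.0004], [0.2972, -0.9548, 0.0018], [0.0001, -0.0019, -1.0]]
```

Call:
servo_tool(
  rows="0.53 -0.537 0 0 0 -1.655 0; 0.53 -0.537 0 0 0 -1.655 0; 0.53 -0.537 0 0 0 -1.655 0; 0.53 -0.537 0 0 0 -1.655 0; 0.53 -0.537 0 0 0 -1.655 0; 0.53 -0.537 0 0 0 -1.655 0; 0.53 -0.537 0 0 0 -1.655 0; 0.53 -0.537 0 0 0 -1.655 0",
)

```text
t: 0.77
eef_pos: [0.3465, -0.3224, 0.2282]
tool_rot: [-2.494, -1.91, -0.0]
ft_force: [0.3, 0.6, 1.0]
width: 0.0474
grasp_force: 0.0
```

```bash
cat >> h.py <<'E'
def rel(p,yaw=1.9565):
    o=observe(); T=R.from_rotvec(o['tool_rot']); c,s=np.cos(yaw),np.sin(yaw)
    G=R.from_matrix([[c,s,0],[s,-c,0],[0,0,-1]]).__class__.from_matrix(np.array([[c,s,0],[s,-c,0],[0,0,-1]]))
    print('t',o['t'],o['eef_pos'].round(4) if hasattr(o['eef_pos'],'round') else o['eef_pos'],'q',np.round(o['q'],2),'shift',T.inv().apply(np.array(p)-o['eef_pos']).round(4),'turn',(T.inv()*G).as_rotvec().round(4))
E
sed -i 's/G=R.*__class__.from_matrix(\(.*\))$/G=R.from_matrix(\1)/' h.py
python3 -c "
from h import *
rel((.54,.05,.23))"
```

```text
t 0.7667 [ 0.3465 -0.3224  0.2282] q [-0.86 -0.28  2.03  0.    1.39 -0.6 ] shift [ 0.41    0.0899 -0.0017] turn [-1.000e-04 -4.000e-04 -6.491e-01]
```

Call:
servo_tool(
  rows="0.41 0.09 -0.002 0 0 -0.649 0; 0.41 0.09 -0.002 0 0 -0.649 0; 0.41 0.09 -0.002 0 0 -0.649 0; 0.41 0.09 -0.002 0 0 -0.649 0; 0.41 0.09 -0.002 0 0 -0.649 0; 0.41 0.09 -0.002 0 0 -0.649 0; 0.41 0.09 -0.002 0 0 -0.649 0; 0.41 0.09 -0.002 0 0 -0.649 0",
)

```text
t: 1.43
eef_pos: [0.5019, -0.0274, 0.23]
tool_rot: [1.761, 2.601, -0.0]
ft_force: [0.7, -1.2, 0.7]
width: 0.0008
grasp_force: 0.0
```

```bash
python3 -c "
from h import *
rel((.5307,.074,.13))"
```

```text
t 1.4333 [ 0.5019 -0.0274  0.23  ] q [-0.16 -0.21  1.97 -0.    1.38 -0.54] shift [0.0835 0.0644 0.1   ] turn [-0.0001  0.0001 -0.0053]
```

Call:
servo_tool(
  rows="0.04 0.032 0.02 0 0 -0.005 0; 0.084 0.064 0.05 0 0 -0.005 0; 0.084 0.064 0.05 0 0 -0.005 0; 0.084 0.064 0.05 0 0 -0.005 0; 0.084 0.064 0.05 0 0 -0.005 0; 0.084 0.064 0.05 0 0 -0.005 0",
)

```text
t: 1.93
eef_pos: [0.5298, 0.0719, 0.1802]
tool_rot: [-1.755, -2.606, 0.001]
ft_force: [-0.3, -0.7, -0.5]
width: 0.0007
grasp_force: 0.0
```

```bash
python3 -c "
from h import *
rel((.5307,.074,.08))
f=snap('wrist','w0');print(f['fovy'],f['cx'],f['cy']);V=f['view'];print(-V[:3,:3].T@V[:3,3],V.round(3))"
```

```text
t 1.9333 [0.5298 0.0719 0.1802] q [ 0.03 -0.1   1.96 -0.    1.28 -0.35] shift [0.0017 0.0017 0.1002] turn [-0.0005  0.0003 -0.0003]
65.70646984690485 320.3303397597081 239.45800420046714
[0.50211636 0.13904638 0.33629571] [[ 0.927  0.376 -0.001 -0.517]
 [-0.363  0.895 -0.259  0.145]
 [-0.096  0.24   0.966 -0.31 ]
 [ 0.     0.     0.     1.   ]]
```

View pics/w0.png

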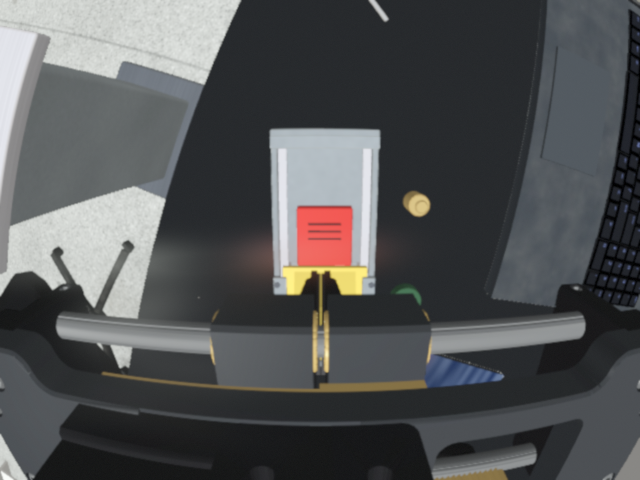

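The wrist view shows the box top edge at (271,130)-(380,130), tab corners at (299,207), (351,207), (298,264), (353,264), and the cover ledge crest at about (284,268)-(367,266). I'll refine the pose.

```bash
python3 -c "
from h import *
f=load('w0');F=240/np.tan(np.radians(f['fovy'])/2);V=f['view']
def fz(u,v,z):
    d=np.array([u-f['cx'],v-f['cy']]);r=np.hypot(*d);t=r/F;k=np.sin(t)/r
    D=V[:3,:3].T@np.array([d[0]*k,-d[1]*k,-np.cos(t)]);o=-V[:3,:3].T@V[:3,3];return (o+D*(z-o[2])/D[2])[:2]
x0,y0,th=.53745,.05734,1.9565
M=np.array([[np.cos(th),np.sin(th)],[-np.sin(th),np.cos(th)]])
for n,u,v,z in [('98,41',271,130,.056),('98,-41',380,130,.056),('37,22',299,207,.052),('37,-22',351,207,.052),('-11,22',298,264,.052),('-11,-22',353,264,.052)]:
    print(n,(M@(fz(u,v,z)-[x0,y0])*1e3).round(1))
"
```

```text
98,41 [98.7 39.1]
98,-41 [ 98.9 -42.5]
37,22 [38.9 18.8]
37,-22 [ 38.9 -21.6]
-11,22 [-7.7 20.3]
-11,-22 [ -7.7 -24.2]
```

Call:
servo_tool(
  rows="0.002 0.002 0.035 0 0 0 0; 0.002 0.002 0.07 0 0 0 0; 0.002 0.002 0.1 0 0 0 0; 0.002 0.002 0.105 0 0 0 0; 0.002 0.002 0.105 0 0 0 0; 0.002 0.002 0.105 0 0 0 0",
)

```text
t: 2.48
eef_pos: [0.5322, 0.0739, 0.0771]
tool_rot: [1.756, 2.603, 0.002]
ft_force: [0.4, -0.2, 1.0]
width: 0.0003
grasp_force: 0.0
```

Call:
servo_tool(
  rows="0.002 0 0.006 0 0 0 0; 0.002 0 0.01 0 0 0 0; 0.002 0 0.013 0 0 0 0; 0.002 0 0.016 0 0 0 0; 0.002 0 0.018 0 0 0 0; 0.002 0 0.020 0 0 0 0; 0.002 0 0.020 0 0 0 0",
)

```text
t: 3.07
eef_pos: [0.531, 0.0766, 0.0556]
tool_rot: [1.755, 2.604, 0.001]
ft_force: [2.4, 0.2, 2.5]
width: 0.0004
grasp_force: 1.4
```

Call:
servo_tool(
  rows="0 0 0.001 0 0 0 0; 0 0 0.0015 0 0 0 0; 0 0 0.002 0 0 0 0; 0 0 0.002 0 0 0 0",
)

```text
t: 3.4
eef_pos: [0.531, 0.0767, 0.0547]
tool_rot: [1.755, 2.605, 0.001]
ft_force: [-0.4, -0.2, 8.9]
width: 0.0005
grasp_force: 4.5
```

```bash
python3 -c "
from h import *
a=load('s0')
for p in [(372,182),(292,128),(415,155)]: print(onz(a,*p,0.0),onz(a,*p,.05))
rel((.5382+.376*.07,.0589-.927*.07,.1))"
```

```text
[ 0.71939079 -0.28246549  0.        ] [ 0.67975741 -0.2404128   0.05      ]
[ 1.10605214 -0.26703172  0.        ] [ 1.04737875 -0.22573902  0.05      ]
[ 0.72555666 -0.48146379  0.        ] [ 0.68561966 -0.429612    0.05      ]
t 3.4 [0.531  0.0767 0.0547] q [ 0.04  0.05  2.04  0.    1.05 -0.34] shift [-0.0892  0.     -0.0453] turn [ 0.001   0.0003 -0.0006]
```

Call:
servo_tool(
  rows="0 0 -0.01 0 0 0 0; 0 0 -0.03 0 0 0 0; 0 0 -0.045 0 0 0 0; 0 0 -0.045 0 0 0 0; 0 0 -0.045 0 0 0 0",
)

```text
t: 3.82
eef_pos: [0.53, 0.0766, 0.0984]
tool_rot: [-1.755, -2.605, -0.0]
ft_force: [-0.3, 0.5, -0.7]
width: 0.0004
grasp_force: 0.0
```

Balance is well clear. Move back behind the ledge.

Call:
servo_tool(
  rows="-0.03 0.001 0 0 0 0 0; -0.06 0.001 0 0 0 0 0; -0.089 0.001 0 0 0 0 0.1; -0.089 0.001 0 0 0 0 0.1; -0.089 0.001 0 0 0 0 0.1; -0.089 0.001 0 0 0 0 0.1; -0.089 0.001 0 0 0 0 0.1",
)

```text
t: 4.4
eef_pos: [0.5635, -0.0046, 0.0971]
tool_rot: [-1.753, -2.604, 0.001]
ft_force: [-0.2, -0.2, -0.2]
width: 0.0094
grasp_force: 0.0
```

```bash
python3 -c "
from h import *
rel((.5382+.376*.07,.0589-.927*.07,.0675))
a=snap('scene','s1')['pixels'][215:315,280:420,::-1];b=snap('side','d1')['pixels'][215:290,245:345,::-1]
cv2.imwrite('pics/c2.png',np.hstack([cv2.resize(a,(420,300),interpolation=2),cv2.resize(b,(380,300),interpolation=2)]))"
```

```text
t 4.4 [ 0.5635 -0.0046  0.0971] q [-0.1   0.06  1.96  0.    1.13 -0.49] shift [-0.0017  0.0005  0.0296] turn [-0.0019 -0.0013  0.0001]
```

View pics/c2.png

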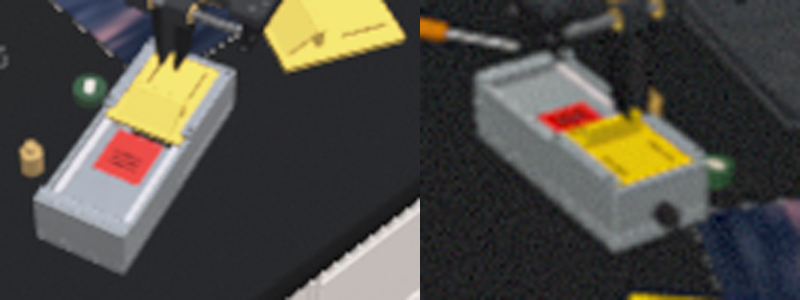

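The tab is pressed flush at (130,155), the cover is still seated, and the fingertips are above the plate behind the ledge at (172,65). Now I'll descend.

Call:
servo_tool(
  rows="0 0 0.012 0 0 0 0.1; 0 0 0.022 0 0 0 0.1; 0 0 0.028 0 0 0 0.1; 0 0 0.028 0 0 0 0.1; 0 0 0.028 0 0 0 0.1",
)

```text
t: 4.92
eef_pos: [0.5638, -0.0053, 0.069]
tool_rot: [-1.754, -2.604, 0.002]
ft_force: [-0.0, 0.2, -0.5]
width: 0.0095
grasp_force: 0.0
```

Call:
servo_tool(
  rows="0 0 0.001 0 0 0 0.1; 0.005 0 0.0015 0 0 0 0.1; 0.009 0 0.0015 0 0 0 0.1; 0.013 0 0.0015 0 0 0 0.1; 0.017 0 0.0015 0 0 0 0.1; 0.022 0 0.0015 0 0 0 0.1; 0.027 0 0.0015 0 0 0 0.1; 0.032 0 0.0015 0 0 0 0.1",
)

```text
t: 5.58
eef_pos: [0.5527, 0.0245, 0.0691]
tool_rot: [1.755, 2.605, 0.0]
ft_force: [1.2, -1.8, 0.8]
width: 0.0092
grasp_force: 0.9
```

Call:
servo_tool(
  rows="0.006 0 0.0005 0 0 0 0.1; 0.012 0 0.001 0 0 0 0.1; 0.018 0 0.001 0 0 0 0.1; 0.024 0 0.001 0 0 0 0.1; 0.03 0 0.001 0 0 0 0.1; 0.036 0 0.001 0 0 0 0.1; 0.042 0 0.001 0 0 0 0.1; 0.048 0 0.001 0 0 0 0.1",
)

```text
t: 6.25
eef_pos: [0.5344, 0.0691, 0.0678]
tool_rot: [1.755, 2.605, -0.0]
ft_force: [0.8, -3.4, 2.0]
width: 0.0095
grasp_force: 1.7
```

```bash
python3 -c "
from h import *
rel((.5382-.376*.049,.0589+.927*.049,.0675))
a=snap('scene','s2')['pixels'][215:315,280:420,::-1];b=snap('side','d2')['pixels'][215:290,245:345,::-1]
cv2.imwrite('pics/c3.png',np.hstack([cv2.resize(a,(420,300),interpolation=2),cv2.resize(b,(380,300),interpolation=2)]))"
```

```text
t 6.25 [0.5344 0.0691 0.0678] q [ 0.03  0.04  2.03 -0.    1.07 -0.36] shift [ 0.0381 -0.0003  0.0003] turn [ 0.      0.0002 -0.0006]
```

View pics/c3.png

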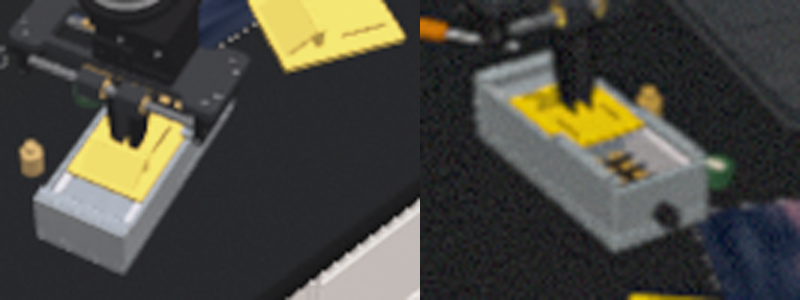

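The cover is sliding flat and the terminals are showing at right crop (625,165). About 38 mm is left.

Call:
servo_tool(
  rows="0.006 0 0 0 0 0 0.1; 0.012 0 0 0 0 0 0.1; 0.017 0 0 0 0 0 0.1; 0.022 0 0 0 0 0 0.1; 0.026 0 0 0 0 0 0.1; 0.029 0 0 0 0 0 0.1; 0.032 0 0 0 0 0 0.1; 0.034 0 0 0 0 0 0.1",
)

```text
t: 7.02
eef_pos: [0.5217, 0.1, 0.0677]
tool_rot: [1.754, 2.605, -0.002]
ft_force: [1.3, -6.8, 0.6]
width: 0.0097
grasp_force: 3.3
```

Call:
servo_tool(
  rows="0.001 0 0 0 0 0 0.1; 0.002 0 0 0 0 0 0.1; 0.003 0 0 0 0 0 0.1; 0.003 0 0 0 0 0 0.1",
)

```text
t: 7.35
eef_pos: [0.5216, 0.1004, 0.0682]
tool_rot: [1.751, 2.603, -0.006]
ft_force: [3.6, -10.8, -0.0]
width: 0.0097
grasp_force: 5.3
```

```bash
python3 -c "
from h import *
w=snap('wrist','w1');b=snap('side','d3')['pixels'][215:290,245:345,::-1]
cv2.imwrite('pics/c4.png',np.hstack([cv2.resize(w['pixels'][100:220,250:400,::-1],(375,300),interpolation=2),cv2.resize(b,(400,300),interpolation=2)]))"
```

```text
(no output)
```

View pics/c4.png

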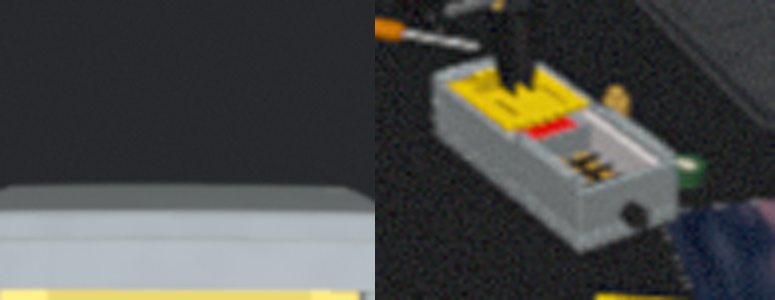

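```bash
python3 -c "
from h import *
f=load('w1');F=240/np.tan(np.radians(f['fovy'])/2);V=f['view']
def fz(u,v,z):
    d=np.array([u-f['cx'],v-f['cy']]);r=np.hypot(*d);t=r/F;k=np.sin(t)/r
    D=V[:3,:3].T@np.array([d[0]*k,-d[1]*k,-np.cos(t)]);o=-V[:3,:3].T@V[:3,3];return (o+D*(z-o[2])/D[2])[:2]
th=1.9565
M=np.array([[np.cos(th),np.sin(th)],[-np.sin(th),np.cos(th)]]);B=lambda p:(M@(p[:2]-[.5382,.0589])*1e3).round(1)
for v in (183,184.5,195,215.5): print(v,B(fz(320,v,.056)),B(fz(320,v,.05)))
s=load('d3')
for u,v in [(298.2,240.7),(280,247.5),(289,244)]: print(B(onz(s,u,v,.05)),B(onz(s,u,v,.044)))
for x in (2,-2): print([proj(s,[.5382-.376*x/1e3+.927*-y/1e3,.0589+.927*x/1e3-.376*y/1e3,.044]) for y in (-35,35)])
im=f['pixels'][170:225,320].astype(int);print(im[::1].tolist())"
```

```text
183 [98.8  0.5] [98.1  0.5]
184.5 [98.1  0.5] [97.3  0.5]
195 [93.2  0.5] [92.3  0.5]
215.5 [83.7  0.5] [82.4  0.5]
[ -2.2 -34.3] [  7.4 -40.3]
[-8.1 32.2] [ 1.5 26.6]
[-4.4 -0.8] [ 5.1 -6.6]
[(np.float64(297.69035893059447), np.float64(241.87594267779642)), (np.float64(277.4387613375803), np.float64(248.20487023604738))]
[(np.float64(298.41453384179573), np.float64(242.39959917487636)), (np.float64(278.1429602503042), np.float64(248.74985442819226))]
[[38, 40, 43], [39, 41, 44], [45, 48, 50], [63, 67, 67], [85, 88, 89], [96, 100, 100], [97, 102, 103], [98, 103, 103], [98, 103, 104], [99, 104, 104], [100, 104, 104], [100, 104, 104], [102, 106, 106], [113, 118, 120], [139, 145, 147], [159, 166, 169], [168, 176, 181], [172, 181, 187], [174, 184, 189], [174, 184, 190], [175, 184, 190], [175, 184, 190], [175, 184, 190], [174, 183, 189], [171, 180, 184], [169, 178, 181], [175, 183, 187], [179, 189, 194], [181, 190, 197], [180, 190, 197], [180, 190, 196], [180, 190, 196], [180, 190, 196], [181, 190, 196], [180, 190, 196], [180, 189, 196], [180, 189, 195], [180, 189, 195], [180, 189, 195], [180, 189, 195], [180, 189, 195], [179, 189, 195], [179, 188, 194], [179, 188, 194], [179, 188, 192], [194, 192, 179], [223, 209, 143], [233, 215, 116], [234, 216, 112], [234, 216, 112], [234, 216, 112], [234, 216, 113], [234, 216, 112], [234, 216, 112], [234, 216, 112]]
```

Call:
servo_tool(
  rows="0.001 0 0 0 0 0 0.1; 0.002 0 0 0 0 0 0.1; 0.003 0 0 0 0 0 0.1; 0.004 0 0 0 0 0 0.1; 0.004 0 0 0 0 0 0.1",
)

```text
t: 7.87
eef_pos: [0.5214, 0.1011, 0.0692]
tool_rot: [1.746, 2.599, -0.012]
ft_force: [2.9, -22.2, 2.5]
width: 0.0094
grasp_force: 10.7
```

It's a hard stop. I'll back off, rise clear, and verify the cover's position.

Call:
servo_tool(
  rows="-0.008 0 0 0 0 0 0.1; -0.016 0 0 0 0 0 0.1; -0.018 0 -0.02 0 0 0 0.1; -0.018 0 -0.05 0 0 0 0.1; -0.05 0 -0.09 0 0 0 0.1; -0.09 0 -0.13 0 0 0 0.1; -0.12 0 -0.15 0 0 0 0.1; -0.12 0 -0.15 0 0 0 0.1",
)

```text
t: 8.53
eef_pos: [0.567, -0.007, 0.2227]
tool_rot: [1.754, 2.599, 0.005]
ft_force: [0.3, 0.2, 1.1]
width: 0.0095
grasp_force: 0.0
```

```bash
python3 -c "
from h import *
rel((.53,.07,.22))
w=snap('wrist','w2');b=snap('side','d4')['pixels'][215:290,245:345,::-1]
cv2.imwrite('pics/c5.png',np.hstack([cv2.resize(w['pixels'][140:300,220:420,::-1],(500,400),interpolation=2),cv2.resize(b,(300,400),interpolation=2)]))"
```

```text
t 8.5333 [ 0.567  -0.007   0.2227] q [-0.11 -0.06  1.85  0.    1.35 -0.49] shift [ 0.0853 -0.0055  0.0024] turn [ 0.0065  0.0034 -0.0023]
```

View pics/c5.png

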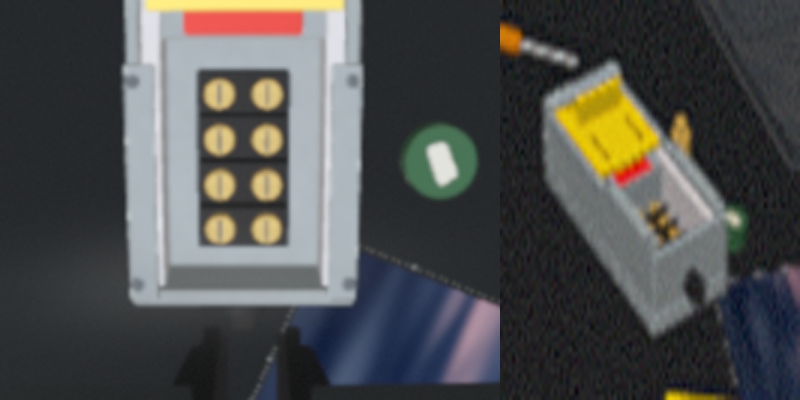

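```bash
python3 -c "
from h import *
f=load('w2');F=240/np.tan(np.radians(f['fovy'])/2);V=f['view']
def fz(u,v,z):
    d=np.array([u-f['cx'],v-f['cy']]);r=np.hypot(*d);t=r/F;k=np.sin(t)/r
    D=V[:3,:3].T@np.array([d[0]*k,-d[1]*k,-np.cos(t)]);o=-V[:3,:3].T@V[:3,3];return (o+D*(z-o[2])/D[2])[:2]
th=1.9565
M=np.array([[np.cos(th),np.sin(th)],[-np.sin(th),np.cos(th)]]);B=lambda p:(M@(p[:2]-[.5382,.0589])*1e3).round(1)
print('edge',[B(fz(317,v,z)) for v,z in ((144,.05),(144,.044))],'tab rear',B(fz(317,153.7,.04)),'box end',B(fz(317,261,.05)))
im=f['pixels'].astype(int)
for u in (290,317,345):print([tuple(x) for x in im[138:157,u]])
for u in (317,):
  c=[v for v in range(0,144) if (im[v,u]-[234,216,112]).__abs__().sum()>60];print(c[-60:])
"
```

```text
edge [array([-1.4,  0.4]), array([-1.5,  0.4])] tab rear [-10.3   0.4] box end [-108.7    0.8]
[(np.int64(255), np.int64(238), np.int64(133)), (np.int64(255), np.int64(238), np.int64(132)), (np.int64(255), np.int64(238), np.int64(133)), (np.int64(255), np.int64(238), np.int64(133)), (np.int64(253), np.int64(236), np.int64(133)), (np.int64(239), np.int64(225), np.int64(138)), (np.int64(209), np.int64(202), np.int64(163)), (np.int64(182), np.int64(187), np.int64(184)), (np.int64(173), np.int64(183), np.int64(189)), (np.int64(173), np.int64(183), np.int64(188)), (np.int64(172), np.int64(182), np.int64(188)), (np.int64(172), np.int64(182), np.int64(188)), (np.int64(171), np.int64(181), np.int64(187)), (np.int64(172), np.int64(181), np.int64(187)), (np.int64(171), np.int64(181), np.int64(187)), (np.int64(170), np.int64(179), np.int64(185)), (np.int64(168), np.int64(177), np.int64(181)), (np.int64(168), np.int64(176), np.int64(180)), (np.int64(172), np.int64(181), np.int64(187))]
[(np.int64(255), np.int64(238), np.int64(132)), (np.int64(255), np.int64(238), np.int64(131)), (np.int64(255), 
[... 1243 characters left out ...]
nt64(172), np.int64(181), np.int64(187)), (np.int64(172), np.int64(181), np.int64(187)), (np.int64(171), np.int64(181), np.int64(187)), (np.int64(171), np.int64(181), np.int64(187)), (np.int64(171), np.int64(181), np.int64(187)), (np.int64(171), np.int64(180), np.int64(185)), (np.int64(169), np.int64(178), np.int64(183)), (np.int64(169), np.int64(178), np.int64(182)), (np.int64(172), np.int64(182), np.int64(187))]
[82, 83, 84, 85, 86, 87, 88, 89, 90, 91, 92, 93, 94, 95, 96, 97, 98, 99, 100, 101, 102, 103, 104, 105, 106, 107, 108, 109, 110, 111, 112, 113, 114, 115, 116, 117, 118, 119, 120, 121, 122, 123, 124, 125, 126, 127, 128, 129, 130, 131, 132, 133, 134, 135, 136, 137, 138, 139, 140, 141]
```

The rear edge sits about 4 mm short of the expected x=2, and the finger position agrees with that. I'll check its yaw and the hood profile numerically.

```bash
python3 -c "
from h import *
f=load('w2');F=240/np.tan(np.radians(f['fovy'])/2);V=f['view']
def fz(u,v,z):
    d=np.array([u-f['cx'],v-f['cy']]);r=np.hypot(*d);t=r/F;k=np.sin(t)/r
    D=V[:3,:3].T@np.array([d[0]*k,-d[1]*k,-np.cos(t)]);o=-V[:3,:3].T@V[:3,3];return (o+D*(z-o[2])/D[2])[:2]
th=1.9565
M=np.array([[np.cos(th),np.sin(th)],[-np.sin(th),np.cos(th)]]);B=lambda p:(M@(p[:2]-[.5382,.0589])*1e3).round(1)
im=f['pixels'].astype(int);y=(im[:,:,0]-im[:,:,2]>40)&(im[:,:,1]-im[:,:,2]>40)
for u in range(276,362,8):
  c=np.where(y[:160,u])[0]; print(u,c.min(),c.max(),B(fz(u,c.max()+.5,.05)),B(fz(u,c.min()-.5,.05)),end=' | ')
print()
for v in (90,105,120,135,140):
  c=np.where(y[v,250:400])[0]+250; print(v,c.min(),c.max(),B(fz(c.min()-.5,v,.05)),B(fz(c.max()+.5,v,.05)))
print([(v,im[v,317].tolist()) for v in range(60,120,2)])
"
```

```text
Traceback (most recent call last):
ValueError: zero-size array to reduction operation minimum which has no identity
```

```bash
cat > m.py <<'E'
from h import *
th=1.9565
M=np.array([[np.cos(th),np.sin(th)],[-np.sin(th),np.cos(th)]])
B=lambda p:(M@(p[:2]-[.5382,.0589])*1e3).round(1)
def fz(f,u,v,z):
    F=240/np.tan(np.radians(f['fovy'])/2);V=f['view']
    d=np.array([u-f['cx'],v-f['cy']]);r=np.hypot(*d);t=r/F;k=np.sin(t)/r
    D=V[:3,:3].T@np.array([d[0]*k,-d[1]*k,-np.cos(t)]);o=-V[:3,:3].T@V[:3,3];return B(o+D*(z-o[2])/D[2])
def rear(fn):
    f=load(fn);im=f['pixels'].astype(int);y=(im[:,:,0]-im[:,:,2]>55)&(im[:,:,1]-im[:,:,2]>45)
    for u in range(284,356,10):
        c=np.where(y[:200,u])[0]; print(u,c.min(),c.max(),fz(f,u,c.max()+.5,.05),fz(f,u,c.min()-.5,.05),end=' | ')
    print()
    for v in range(50,145,12):
        c=np.where(y[v,250:400])[0]+250
        if len(c): print(v,c.min(),c.max(),fz(f,c.min()-.5,v,.05),fz(f,c.max()+.5,v,.05))
    print([(v,im[v,317].tolist()) for v in range(30,100,3)])
if __name__=='__main__':
    import sys; rear(sys.argv[1])
E
python3 m.py w2
```

```text
284 50 144 [-1.5 29.3] [84.4 29. ] | 294 50 144 [-1.7 20.5] [84.1 20.2] | 304 49 199 [-50.8  12.2] [84.9 11.5] | 314 50 144 [-1.8  3. ] [83.8  2.8] | 324 50 199 [-50.9  -5.7] [83.8 -6. ] | 334 50 144 [ -1.9 -14.5] [ 83.9 -14.7] | 344 50 143 [ -0.9 -23.3] [ 84.  -23.4] | 354 50 143 [ -0.8 -32.1] [ 84.3 -32.2] | 
50 278 356 [84.1 34.7] [ 83.9 -34.4]
62 278 357 [72.9 34.7] [ 72.6 -35.2]
74 278 357 [61.8 34.7] [ 61.6 -35.1]
86 278 357 [50.9 34.7] [ 50.6 -35.1]
98 278 357 [40.  34.7] [ 39.8 -35.1]
110 278 399 [29.3 34.7] [ 30.3 -72.6]
122 278 357 [18.6 34.8] [ 18.3 -35.1]
134 278 357 [ 7.9 34.9] [  7.7 -35.1]
[(30, [37, 40, 43]), (33, [141, 148, 151]), (36, [172, 181, 186]), (39, [175, 184, 190]), (42, [179, 188, 194]), (45, [178, 187, 193]), (48, [166, 170, 168]), (51, [233, 215, 111]), (54, [234, 216, 111]), (57, [234, 216, 111]), (60, [234, 216, 112]), (63, [234, 216, 111]), (66, [234, 216, 112]), (69, [234, 216, 111]), (72, [254, 237, 131]), (75, [251, 233, 128]), (78, [164, 148, 67]), (81, [252, 234, 129]), (84, [255, 238, 133]), (87, [255, 238, 133]), (90, [255, 238, 133]), (93, [255, 238, 133]), (96, [255, 238, 133]), (99, [255, 238, 133])]
```

```bash
python3 -c "
from h import *
rel((.5382-.376*.034,.0589+.927*.034,.08))"
```

```text
t 8.6333 [ 0.5664 -0.0063  0.2208] q [-0.11 -0.06  1.85  0.    1.34 -0.49] shift [ 0.1053 -0.0027  0.1406] turn [ 0.0051  0.0019 -0.0038]
```

Call:
servo_tool(
  rows="0.03 -0.001 0.03 0.005 0.002 -0.004 0.1; 0.06 -0.002 0.06 0.005 0.002 -0.004 0.1; 0.09 -0.003 0.09 0.005 0.002 -0.004 0.1; 0.105 -0.003 0.12 0.005 0.002 -0.004 0.1; 0.105 -0.003 0.14 0.005 0.002 -0.004 0.1; 0.105 -0.003 0.14 0.005 0.002 -0.004 0.1; 0.105 -0.003 0.14 0.005 0.002 -0.004 0.1; 0.105 -0.003 0.14 0.005 0.002 -0.004 0.1",
)

```text
t: 9.3
eef_pos: [0.5223, 0.092, 0.0782]
tool_rot: [-1.748, -2.605, 0.004]
ft_force: [0.4, 0.1, 1.1]
width: 0.0096
grasp_force: 0.0
```

```bash
python3 -c "
from h import *
rel((.5382-.376*.034,.0589+.927*.034,.065))"
```

```text
t 9.3 [0.5223 0.092  0.0782] q [ 0.07  0.01  2.04  0.    1.1  -0.32] shift [-0.0026  0.0024  0.0132] turn [-0.0046 -0.0022  0.0034]
```

Call:
servo_tool(
  rows="-0.003 0.002 0.006 -0.005 -0.002 0.003 0.1; -0.003 0.002 0.01 -0.005 -0.002 0.003 0.1; -0.003 0.002 0.012 -0.005 -0.002 0.003 0.1; -0.003 0.002 0.0135 -0.005 -0.002 0.003 0.1; -0.003 0.002 0.0135 -0.005 -0.002 0.003 0.1",
)

```text
t: 9.72
eef_pos: [0.5252, 0.0893, 0.0644]
tool_rot: [1.755, 2.606, 0.0]
ft_force: [0.3, -0.2, 0.0]
width: 0.0095
grasp_force: 0.0
```

Call:
servo_tool(
  rows="0.004 0 0 0 0 0 0.1; 0.008 0 0 0 0 0 0.1; 0.011 0 0 0 0 0 0.1; 0.014 0 0 0 0 0 0.1; 0.016 0 0 0 0 0 0.1; 0.018 0 0 0 0 0 0.1; 0.02 0 0 0 0 0 0.1; 0.02 0 0 0 0 0 0.1",
)

```text
t: 10.38
eef_pos: [0.5206, 0.1008, 0.0654]
tool_rot: [1.739, 2.597, -0.016]
ft_force: [8.5, -28.3, -0.8]
width: 0.0099
grasp_force: 17.2
```

```bash
cat >> m.py <<'E'
def fp(f,x,y,z):
    p=np.append([.5382,.0589]+M.T@np.array([x,y])/1e3,z/1e3);c=f['view'][:3,:3]@p+f['view'][:3,3]
    F=240/np.tan(np.radians(f['fovy'])/2);d=np.array([c[0],-c[1]]);r=np.hypot(*d);t=np.arctan2(r,-c[2])
    return (np.array([f['cx'],f['cy']])+d/r*F*t).round(1)
E
python3 -c "
from m import *
f=load('w2')
for n,p in dict(end=(98,0,56),hood=(83,0,56),hoodlow=(83,0,52),tab=(-11,0,40),seat=(-12,0,40),tail=(-110,0,50)).items(): print(n,fp(f,*p))
for c in (43,47): print(c,'crest',fp(f,c+12,0,60.5),'base',fp(f,c+12,0,50),'rear',fp(f,c-45,0,50),fp(f,c-45,0,44))
g=cv2.cvtColor(f['pixels'],cv2.COLOR_RGB2GRAY)
print('col305',list(zip(range(28,84),g[28:84,305].tolist())));print('col330',g[62:84,330].tolist(),'tail',g[252:268,290].tolist())
"
```

```text
end [317.1  32.7]
hood [317.2  48.8]
hoodlow [317.2  49.8]
tab [317.5 154.4]
seat [317.5 155.5]
tail [317.9 262.3]
43 crest [317.2  78.8] base [317.2  80.7] rear [317.4 144.7] [317.4 144.6]
47 crest [317.2  74.2] base [317.2  76.3] rear [317.4 140.1] [317.4 140.2]
col305 [(28, 38), (29, 39), (30, 41), (31, 43), (32, 88), (33, 146), (34, 173), (35, 180), (36, 180), (37, 177), (38, 173), (39, 182), (40, 186), (41, 186), (42, 186), (43, 186), (44, 186), (45, 185), (46, 185), (47, 182), (48, 174), (49, 181), (50, 203), (51, 209), (52, 209), (53, 209), (54, 209), (55, 209), (56, 209), (57, 210), (58, 209), (59, 210), (60, 210), (61, 209), (62, 210), (63, 209), (64, 209), (65, 210), (66, 209), (67, 209), (68, 210), (69, 210), (70, 213), (71, 225), (72, 230), (73, 231), (74, 231), (75, 228), (76, 213), (77, 178), (78, 146), (79, 161), (80, 206), (81, 227), (82, 231), (83, 231)]
col330 [210, 209, 210, 210, 210, 209, 209, 209, 213, 225, 229, 230, 230, 226, 210, 174, 144, 161, 206, 227, 231, 231] tail [106, 106, 108, 121, 151, 168, 172, 172, 167, 145, 100, 67, 61, 59, 57, 57]
```

The face band and rear edge both put the cover at x about 43-44, so it is likely riding up slightly and catching its nose or slope on the hood. I'll back off, press the tips lightly onto the plate, and push with a downward bias.

Call:
servo_tool(
  rows="-0.01 0 0 0 0 0 0.1; -0.014 0 0 0 0 0 0.1; -0.014 0 0.001 0 0 0 0.1; -0.014 0 0.002 0 0 0 0.1; -0.014 0 0.002 0 0 0 0.1; -0.014 0 0.002 0 0 0 0.1",
)

```text
t: 10.88
eef_pos: [0.5233, 0.0945, 0.0642]
tool_rot: [1.751, 2.606, -0.003]
ft_force: [-3.4, -6.4, 10.9]
width: 0.009
grasp_force: 5.1
```

Call:
servo_tool(
  rows="0.003 0 0 0 0 0 0.1; 0.006 0 0 0 0 0 0.1; 0.009 0 0 0 0 0 0.1; 0.011 0 0 0 0 0 0.1; 0.013 0 0 0 0 0 0.1; 0.015 0 0 0 0 0 0.1; 0.015 0 0 0 0 0 0.1",
)

```text
t: 11.47
eef_pos: [0.5221, 0.1015, 0.0651]
tool_rot: [1.736, 2.594, -0.013]
ft_force: [9.6, -33.2, 3.6]
width: 0.0093
grasp_force: 19.0
```

Call:
servo_tool(
  rows="-0.01 0 0 0 0 0 0.1; -0.02 0 -0.005 0 0 0 0.1; -0.022 0 -0.03 0 0 0 0.1; -0.05 0 -0.06 0 0 0 0.1; -0.09 0 -0.09 0 0 0 0.1; -0.11 0 -0.12 0 0 0 0.1; -0.12 0 -0.15 0 0 0 0.1; -0.12 0 -0.15 0 0 0 0.1",
)

```text
t: 12.13
eef_pos: [0.5665, -0.004, 0.2205]
tool_rot: [1.75, 2.595, 0.009]
ft_force: [-0.1, 0.3, 1.1]
width: 0.0094
grasp_force: 0.0
```

```bash
python3 -c "
from m import *
print(R.from_rotvec([1.736,2.594,-.013]).as_matrix()[:,2])
w=snap('wrist','w3');rel((.53,.07,.22))
rear('w3')
for c in (43,47): print(c,'rear',fp(w,c-45,0,50))
s=snap('scene','s3')['pixels'][225:290,285:370,::-1]
cv2.imwrite('pics/c6.png',np.hstack([cv2.resize(w['pixels'][20:180,255:380,::-1],(468,600),interpolation=2),cv2.resize(s,(330,252),interpolation=2)[:,:].repeat(1,0) if 0 else cv2.copyMakeBorder(cv2.resize(s,(330,252),interpolation=2),0,348,0,0,0)]))"
```

```text
[ 0.01220592 -0.01819058 -0.99976003]
t 12.1833 [ 0.5648 -0.0029  0.217 ] q [-0.1  -0.06  1.86  0.    1.34 -0.49] shift [ 0.0806 -0.0049 -0.0033] turn [ 0.0074  0.0033 -0.0009]
284 52 146 [-0.7 27.6] [84.3 27.3] | 294 52 147 [-1.7 18.9] [84.1 18.6] | 304 51 199 [-47.9  10.6] [84.9 10. ] | 314 51 147 [-1.9  1.5] [84.8  1.3] | 324 51 195 [-44.4  -7.2] [84.8 -7.3] | 334 52 147 [ -1.9 -15.9] [ 83.9 -16. ] | 344 52 146 [ -1.  -24.6] [ 84.1 -24.7] | 354 52 146 [ -0.9 -33.4] [ 84.3 -33.4] | 
62 276 355 [74.9 34.7] [ 74.6 -34.6]
74 276 355 [63.9 34.7] [ 63.7 -34.6]
86 276 356 [53.1 34.7] [ 52.8 -35.4]
98 276 356 [42.3 34.7] [ 42.1 -35.4]
110 276 399 [31.6 34.7] [ 32.7 -73.6]
122 276 356 [21.  34.8] [ 20.8 -35.4]
134 276 356 [10.4 34.9] [ 10.2 -35.5]
[(30, [37, 40, 43]), (33, [45, 49, 51]), (36, [167, 176, 182]), (39, [172, 180, 185]), (42, [179, 188, 195]), (45, [179, 188, 195]), (48, [178, 188, 193]), (51, [199, 187, 134]), (54, [235, 216, 112]), (57, [235, 216, 111]), (60, [235, 217, 112]), (63, [235, 217, 112]), (66, [235, 217, 112]), (69, [235, 216, 112]), (72, [234, 215, 112]), (75, [255, 238, 132]), (78, [239, 222, 117]), (81, [183, 166, 79]), (84, [255, 238, 133]), (87, [255, 239, 133]), (90, [255, 239, 133]), (93, [255, 239, 133]), (96, [255, 239, 133]), (99, [255, 239, 133])]
43 rear [315.7 147.6]
47 rear [315.7 143.1]
```

View pics/c6.png

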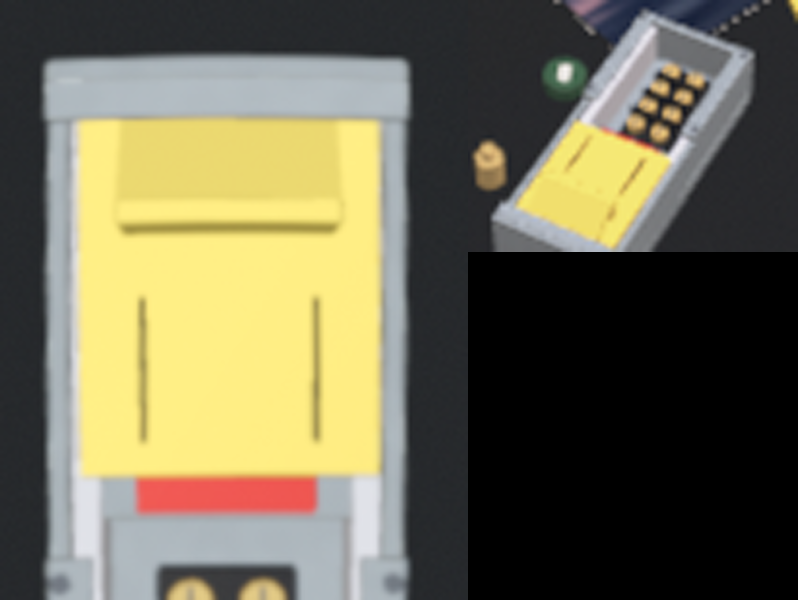

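The cover sits level and centred, with its slope reaching the hood edge at crop (228,120). The rear edge at crop (228,475) shows about 9 mm of red tab where 13 is expected. Pushing on the ledge may tip the cover, so I'll push in-plane on its rear edge, low and gently.

Call:
servo_tool(
  rows="0.03 0 0.03 0 0 0 0.1; 0.04 0 0.07 0 0 0 0.1; 0.04 0 0.1 0 0 0 0.1; 0.04 0 0.12 0 0 0 0.1; 0.04 0 0.13 0 0 0 0.1; 0.04 0 0.13 0 0 0 0.1; 0.04 0 0.13 0 0 0 0.1",
)

```text
t: 12.82
eef_pos: [0.5464, 0.0354, 0.0814]
tool_rot: [-1.752, -2.605, 0.001]
ft_force: [-0.2, -0.2, 0.1]
width: 0.0095
grasp_force: 0.0
```

```bash
python3 -c "
from h import *
rel((.5382+.376*.026,.0589-.927*.026,.0588))"
```

```text
t 12.8167 [0.5464 0.0354 0.0814] q [-0.03  0.04  2.    0.    1.1  -0.42] shift [-0.0012  0.0012  0.0226] turn [-0.0018 -0.001   0.001 ]
```

Call:
servo_tool(
  rows="-0.001 0.001 0.01 -0.002 -0.001 0.001 0.1; -0.001 0.001 0.018 -0.002 -0.001 0.001 0.1; -0.001 0.001 0.0225 -0.002 -0.001 0.001 0.1; -0.001 0.001 0.0225 -0.002 -0.001 0.001 0.1; 0.004 0.001 0.0225 -0.002 -0.001 0.001 0.1; 0.008 0.001 0.0225 -0.002 -0.001 0.001 0.1; 0.011 0.001 0.0225 -0.002 -0.001 0.001 0.1; 0.011 0.001 0.0225 -0.002 -0.001 0.001 0.1",
)

```text
t: 13.48
eef_pos: [0.5439, 0.0461, 0.0601]
tool_rot: [1.753, 2.604, 0.002]
ft_force: [0.8, -0.9, -0.4]
width: 0.0095
grasp_force: 0.0
```

Call:
servo_tool(
  rows="0.001 0 0.0005 0 0 0 0.1; 0.002 0 0.001 0 0 0 0.1; 0.003 0 0.001 0 0 0 0.1; 0.004 0 0.001 0 0 0 0.1; 0.005 0 0.001 0 0 0 0.1; 0.006 0 0.001 0 0 0 0.1; 0.006 0 0.001 0 0 0 0.1",
)

```text
t: 14.07
eef_pos: [0.5433, 0.0479, 0.0594]
tool_rot: [1.749, 2.599, -0.004]
ft_force: [4.0, -12.3, -1.3]
width: 0.0092
grasp_force: 6.2
```

```bash
python3 -c "
from m import *
f=load('w0');im=f['pixels'].astype(int)
for x,z in [(-13,44),(-13,50),(-16,50),(-18,50),(-22,50),(-24,50),(-41,66.5)]: print(x,z,fp(f,x,18,z))
for u in (288,296,302,350,358): print(u,[(v,*im[v,u]) for v in range(262,300,1)] if u in(302,) else [int(im[v,u].sum()) for v in range(262,300)])
f=load('w2')
for c in (38,40,42,44): print(c,fp(f,43+c,0,50),fp(f,43+c,0,52))
"|sed 's/np.int64//g'
```

```text
-13 44 [303.  265.6]
-13 50 [302.7 268. ]
-16 50 [302.7 271.5]
-18 50 [302.8 273.7]
-22 50 [302.8 278.3]
-24 50 [302.9 280.5]
-41 66.5 [302.3 307.7]
288 [584, 575, 560, 509, 448, 510, 601, 630, 632, 633, 633, 632, 634, 634, 634, 633, 632, 632, 632, 633, 632, 632, 632, 633, 632, 630, 629, 629, 629, 627, 621, 576, 444, 246, 138, 128, 129, 125]
296 [528, 535, 533, 495, 437, 496, 595, 628, 627, 608, 583, 574, 571, 574, 572, 573, 573, 573, 573, 574, 574, 574, 575, 575, 576, 575, 576, 575, 575, 576, 571, 532, 410, 233, 133, 125, 126, 123]
302 [(262, (241), (105), (97)), (263, (241), (105), (96)), (264, (234), (104), (92)), (265, (208), (113), (82)), (266, (182), (143), (80)), (267, (208), (187), (99)), (268, (243), (225), (125)), (269, (255), (237), (135)), (270, (255), (238), (135)), (271, (249), (231), (129)), (272, (241), (222), (120)), (273, (238), (219), (117)), (274, (238), (218), (117)), (275, (238), (219), (116)), (276, (238), (219), (116)), (277, (238), (219), (116)), (278, (238), (219), (116)), (279, (238), (219), (116)), (280, (238), (220), (116)), (281, (238), (220), (116)), (2
[... 283 characters left out ...]
47), (30)), (293, (38), (35), (29)), (294, (36), (36), (35)), (295, (38), (40), (39)), (296, (40), (41), (42)), (297, (41), (42), (43)), (298, (41), (42), (44)), (299, (40), (41), (42))]
350 [421, 432, 435, 423, 403, 477, 579, 616, 620, 603, 584, 575, 573, 574, 574, 575, 575, 575, 575, 576, 576, 577, 576, 576, 576, 576, 576, 576, 576, 576, 569, 529, 404, 226, 126, 117, 121, 122]
358 [508, 485, 471, 441, 408, 477, 580, 617, 623, 624, 624, 624, 622, 624, 624, 624, 624, 624, 625, 624, 625, 625, 625, 624, 625, 625, 625, 625, 625, 623, 616, 569, 435, 240, 132, 120, 123, 119]
38 [317.2  52.5] [317.2  52. ]
40 [317.2  50.4] [317.2  49.8]
42 [317.2  48.2] [317.2  47.7]
44 [317.2  46.1] [317.2  45.6]
```

Call:
servo_tool(
  rows="0.002 0 0 0 0 0 0.1; 0.004 0 0 0 0 0 0.1; 0.006 0 0 0 0 0 0.1; 0.008 0 0 0 0 0 0.1; 0.009 0 0 0 0 0 0.1; 0.009 0 0 0 0 0 0.1",
)

```text
t: 14.57
eef_pos: [0.5435, 0.0494, 0.0611]
tool_rot: [1.737, 2.589, -0.015]
ft_force: [10.4, -35.9, -1.4]
width: 0.0096
grasp_force: 18.7
```

Call:
servo_tool(
  rows="-0.01 0 0 0 0 0 0.1; -0.022 0 0 0 0 0 0.1; -0.024 0 -0.01 0 0 0 0.1; -0.03 0 -0.04 0 0 0 0.1; -0.045 0 -0.08 0 0 0 0.1; -0.06 0 -0.12 0 0 0 0.1; -0.06 0 -0.16 0 0 0 0.1; -0.06 0 -0.16 0 0 0 0.1",
)

```text
t: 15.23
eef_pos: [0.5652, 0.0036, 0.2301]
tool_rot: [1.747, 2.592, 0.015]
ft_force: [1.7, -0.2, 0.7]
width: 0.0098
grasp_force: 0.0
```

```bash
python3 -c "
from m import *
w=snap('wrist','w4');f=w;g=cv2.cvtColor(w['pixels'],cv2.COLOR_RGB2GRAY);im=w['pixels'].astype(int)
for c in (43,45,47): print(c,'rear',fp(w,c-45,0,50),'base',fp(w,c+12,0,50),'crest',fp(w,c+12,0,66.5))
print('tab',fp(w,-11,0,40),'hood',fp(w,83,0,56),'end',fp(w,98,0,56))
u=int(fp(w,0,5,50)[0]);print(u,[(v,*map(int,im[v,u])) for v in range(120,185) if abs(int(g[v,u])-int(g[v-1,u]))>5]);print([(v,int(g[v,u])) for v in range(20,120) if abs(int(g[v,u])-int(g[v-1,u]))>5])
"
```

```text
43 rear [312.8 155.3] base [312.6  92.5] crest [312.6  90.1]
45 rear [312.8 153.1] base [312.6  90.3] crest [312.6  87.8]
47 rear [312.8 150.9] base [312.6  88.1] crest [312.6  85.5]
tab [312.9 164.5] hood [312.6  61. ] end [312.6  45. ]
307 [(153, 245, 217, 117), (154, 237, 172, 97), (155, 238, 113, 85), (156, 239, 89, 83), (163, 220, 107, 107), (164, 186, 143, 146), (165, 163, 163, 167), (166, 168, 176, 182), (176, 142, 151, 156), (177, 90, 95, 99), (178, 57, 59, 60), (181, 96, 86, 68), (182, 147, 127, 84), (183, 190, 166, 107), (184, 211, 187, 122)]
[(44, 61), (45, 118), (46, 165), (47, 178), (51, 181), (60, 176), (62, 202), (63, 209), (83, 222), (84, 228), (88, 210), (89, 171), (90, 157), (91, 196), (92, 224), (93, 231)]
```

```bash
python3 -c "
from h import *
o=observe();print(o['t'],o['eef_pos'],o['ft_force'],np.abs(o['dq']).max())
print(close_job())"
```

```text
15.2833 [0.56370127 0.00397794 0.22614669] [0.12750273 0.31080549 1.11120794] 0.09748682480814935
the job is handed in; nothing more can be done
None
```

The job is handed in: the tab is fully in, the terminals are open, and the cover lies flat with its edge under the hood, but it stopped at about x 43.5–44 of the box, 3–3.5 mm short of 47. Pushing at about 34–37 N moved it no further, probably because its ledge slope meets the hood. The arm finished clear, and I saw nothing disturbed beside the box.

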